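# Find the drum gap of a seed cracker with gauge slips

## Task

Find the gap under the seed cracker's drum with the gauge slips: lay them flat on the feed table and slide them in under the drum one at a time, thinnest first, gently and without forcing, and put each one that goes under in the black tray before you try the next thicker. Leave the first slip that binds lying on the feed table with its nose just as it stopped against the drum, so that I can read the gap from it. Leave the thicker slips in the rack, and do not disturb the pot, the bowl or the dibber.

Things in the scene. Friction and masses are not known exactly. Their poses are not given: they have to be found in the camera images.
- cracker: Green seed cracker, fixed, 114 mm wide. A steel drum lies across an aluminium feed table between two cheeks (130 mm high, 76 mm long in x, inner faces 94 mm apart); tie bar and brass screws above it, up to 164 mm over the bench. Crank on the -y side, pointing to +x. Origin on the bench below the drum's axis, midway between the cheeks; x level, the way in from feed table to drum; y along the drum; z up.
- throat (a point): On the feed table straight below the drum's axis, midway between the cheeks, 40 mm above the bench, where the unknown gap is least; axes as the cracker's. Drum: smooth steel, 60 mm diameter, 86 mm long, locked (neither turns nor gives). The first slip too thick stops with its nose up to 13 mm before this point. A slip held raised, tilted or pressed down drags or stops early; loose and flat it tells true.
- feed_end (a point): Middle of the feed table's open front end, on its top, 40 mm above the bench and 190 mm before the throat; axes as the cracker's. The table is flat and level, 96 mm wide, from here to 45 mm past the throat; low rails along it (7 mm high, inner faces 88 mm apart) end 39 mm before the throat.
- rack: Light wooden board, 178 mm (x) by 190 mm (y), 10 mm thick, fixed, with five low strips (6 mm high, 5 mm thick, 44 mm apart) along x that make four lanes; one gauge slip lies flat in each lane, nose towards the board's +x. Origin: centre of its underside.
- tray: Empty black plastic tray, 195 mm (x) by 200 mm (y) outside, 22 mm high, walls 4 mm, floor 4 mm thick, fixed to the bench. Origin: centre of its underside. It is for the slips that have gone under the drum.
- slip1: Yellow plastic gauge slip number 1, 4 mm thick (the thinnest): a flat strip 145 mm long, 20 mm wide, with an upright block near its back end to grip it by, 16 mm (x) by 20 mm (y) and 34 mm high above the strip's top. Origin: on the underside of the strip, below the centre of the block. x along the strip to its nose, which is 125 mm ahead of the origin (the strip ends 20 mm behind it); z up. About 58 g.
- slip1_nose (a point): Middle of the nose edge of slip 1, on its underside, 125 mm ahead of slip1's origin.
- slip2: Green plastic gauge slip number 2, 6.5 mm thick: a flat strip 145 mm long, 20 mm wide, with an upright block near its back end to grip it by, 16 mm (x) by 20 mm (y) and 34 mm high above the strip's top. Origin: on the underside of the strip, below the centre of the block. x along the strip to its nose, which is 125 mm ahead of the origin (the strip ends 20 mm behind it); z up. About 76 g.
- slip2_nose (a point): Middle of the nose edge of slip 2, on its underside, 125 mm ahead of slip2's origin.
- slip3: Blue plastic gauge slip number 3, 9 mm thick: a flat strip 145 mm long, 20 mm wide, with an upright block near its back end to grip it by, 16 mm (x) by 20 mm (y) and 34 mm high above the strip's top. Origin: on the underside of the strip, below the centre of the block. x along the strip to its nose, which is 125 mm ahead of the origin (the strip ends 20 mm behind it); z up. About 93 g.
- slip3_nose (a point): Middle of the nose edge of slip 3, on its underside, 125 mm ahead of slip3's origin.
- slip4: Red plastic gauge slip number 4, 11.5 mm thick (the thickest): a flat strip 145 mm long, 20 mm wide, with an upright block near its back end to grip it by, 16 mm (x) by 20 mm (y) and 34 mm high above the strip's top. Origin: on the underside of the strip, below the centre of the block. x along the strip to its nose, which is 125 mm ahead of the origin (the strip ends 20 mm behind it); z up. About 111 g.
- slip4_nose (a point): Middle of the nose edge of slip 4, on its underside, 125 mm ahead of slip4's origin.
- foam_pot: White foam pot, 110 mm square, 75 mm high, with seedlings; a bystander. Origin: centre of its underside.
- seed_bowl: White bowl, 128 mm across, 70 mm high, with two big black seeds on coir; a bystander. Origin: centre of its underside.
- dibber: Black dibber with a steel point, 155 mm long, 16 mm thick, lying on the bench; a bystander. Origin: on the bench below the middle; x along it to the point.
Not all that is in view belongs to the job. Several things have the shape of the slip2; the one meant has the colours described above.

How it is judged:
On the way, in this order (a step that is already met when the one before it is completed fails the run):
1. the thinnest slip, flat on the feed table, goes under the drum, its nose at least 8 mm past the drum's axis (z of slip1 in the frame of cracker between 0.038 and 0.0415 m and angle between slip1's own z axis and vertical below 0.03 rad and angle between the x axis of slip1 and the x axis of cracker, either way round below 0.26 rad and y of slip1_nose in the frame of throat between -0.043 and 0.043 m and x of slip1_nose in the frame of throat above 0.008 m), for 0.1 s.
2. the thinnest slip lies in the tray (z of slip1 in the frame of tray below 0.035 m and x of slip1 in the frame of tray between -0.0975 and 0.0975 m and y of slip1 in the frame of tray between -0.1 and 0.1 m and x of slip1_nose in the frame of tray between -0.0975 and 0.0975 m and y of slip1_nose in the frame of tray between -0.1 and 0.1 m), for 0.1 s.
3. a thicker slip, flat on the feed table, binds: it presses on the drum with more than 1.5 N, its nose from 16 mm before the drum's axis to 2 mm past it (((((z of slip2 in the frame of cracker between 0.038 and 0.0415 m and angle between slip2's own z axis and vertical below 0.03 rad and angle between the x axis of slip2 and the x axis of cracker, either way round below 0.26 rad) and y of slip2_nose in the frame of throat between -0.043 and 0.043 m and x of slip2_nose in the frame of throat between -0.016 and 0.002 m) and contact force between slip2 and drum_face above 1.5 N) or (((z of slip3 in the frame of cracker between 0.038 and 0.0415 m and angle between slip3's own z axis and vertical below 0.03 rad and angle between the x axis of slip3 and the x axis of cracker, either way round below 0.26 rad) and y of slip3_nose in the frame of throat between -0.043 and 0.043 m and x of slip3_nose in the frame of throat between -0.016 and 0.002 m) and contact force between slip3 and drum_face above 1.5 N))), for 0.1 s.
At the end, for the whole second after the job is handed in: The first slip too thick for the gap (within 0.5 mm) lies flat on the feed table, along it within 15 degrees, nose where it bound, 16 mm before to 2 mm past the drum's axis; every thinner slip lies in the tray, every thicker one in the rack, moved less than 20 mm; all at rest ((((z of slip1 in the frame of tray below 0.035 m and x of slip1 in the frame of tray between -0.0975 and 0.0975 m and y of slip1 in the frame of tray between -0.1 and 0.1 m and x of slip1_nose in the frame of tray between -0.0975 and 0.0975 m and y of slip1_nose in the frame of tray between -0.1 and 0.1 m) and ((z of slip2 in the frame of cracker between 0.038 and 0.0415 m and angle between slip2's own z axis and vertical below 0.03 rad and angle between the x axis of slip2 and the x axis of cracker, either way round below 0.26 rad) and y of slip2_nose in the frame of throat between -0.043 and 0.043 m and x of slip2_nose in the frame of throat between -0.016 and 0.002 m) and z of drum_face in the frame of throat between 0.0335 and 0.037 m and (z of slip3 in the frame of rack between 0.008 and 0.014 m and distance of slip3 from where it was at the start of the episode below 0.02 m) and (z of slip4 in the frame of rack between 0.008 and 0.014 m and distance of slip4 from where it was at the start of the episode below 0.02 m)) or ((z of slip1 in the frame of tray below 0.035 m and x of slip1 in the frame of tray between -0.0975 and 0.0975 m and y of slip1 in the frame of tray between -0.1 and 0.1 m and x of slip1_nose in the frame of tray between -0.0975 and 0.0975 m and y of slip1_nose in the frame of tray between -0.1 and 0.1 m) and (z of slip2 in the frame of tray below 0.035 m and x of slip2 in the frame of tray between -0.0975 and 0.0975 m and y of slip2 in the frame of tray between -0.1 and 0.1 m and x of slip2_nose in the frame of tray between -0.0975 and 0.0975 m and y of slip2_nose in the frame of tray between -0.1 and 0.1 m) and ((z of slip3 in the frame of cracker between 0.038 and 0.0415 m and angle between slip3's own z axis and vertical below 0.03 rad and angle between the x axis of slip3 and the x axis of cracker, either way round below 0.26 rad) and y of slip3_nose in the frame of throat between -0.043 and 0.043 m and x of slip3_nose in the frame of throat between -0.016 and 0.002 m) and z of drum_face in the frame of throat between 0.036 and 0.0395 m and (z of slip4 in the frame of rack between 0.008 and 0.014 m and distance of slip4 from where it was at the start of the episode below 0.02 m))) and linear speed of each of slip1, slip2, slip3, slip4 below 0.02 m/s); the robot touches nothing.
It fails at once if a gauge slip is pressed against the drum with more than 20 N (contact force between any of slip1, slip2, slip3, slip4 and drum_face above 20 N).
It fails at once if a slip is tried at the drum before the next thinner one lies in the tray ((contact force between slip2 and drum_face above 0.5 N and not (z of slip1 in the frame of tray below 0.035 m and x of slip1 in the frame of tray between -0.0975 and 0.0975 m and y of slip1 in the frame of tray between -0.1 and 0.1 m and x of slip1_nose in the frame of tray between -0.0975 and 0.0975 m and y of slip1_nose in the frame of tray between -0.1 and 0.1 m)) or (contact force between slip3 and drum_face above 0.5 N and not (z of slip2 in the frame of tray below 0.035 m and x of slip2 in the frame of tray between -0.0975 and 0.0975 m and y of slip2 in the frame of tray between -0.1 and 0.1 m and x of slip2_nose in the frame of tray between -0.0975 and 0.0975 m and y of slip2_nose in the frame of tray between -0.1 and 0.1 m)) or (contact force between slip4 and drum_face above 0.5 N and not (z of slip3 in the frame of tray below 0.035 m and x of slip3 in the frame of tray between -0.0975 and 0.0975 m and y of slip3 in the frame of tray between -0.1 and 0.1 m and x of slip3_nose in the frame of tray between -0.0975 and 0.0975 m and y of slip3_nose in the frame of tray between -0.1 and 0.1 m))).
It fails at once if the foam pot, the seed bowl or the dibber is moved more than 25 mm (distance of any of foam_pot, seed_bowl, dibber from where it was at the start of the episode above 0.025 m).
It also fails if it takes over 72 s, if anything falls off the work surface, if the arm or the gripper's body presses on something with over 40 N, if the wrist force passes 120 N, or if a joint passes its speed limit or range.

## Robot

A 6-joint arm with a two-finger parallel gripper is mounted at the origin on the work surface. World frame = base frame: x ahead of the robot, y to its left, z up, the work surface at z = 0. Lengths are in m, angles in rad, forces in N, time in s.
With the tool pointing down it reaches from about 0.275 to 0.75 m from the base axis. Payload 10.2 kg.
Tool frame: the origin (TCP) lies at the very end of the fingers, on their centre line; the grasp point (between the pads) lies 19 mm behind it; z points along the fingers, y is the direction in which the jaws open and shut (so a half turn about z gives the same grasp; the last joint's range is limited). The gripper opens to 85 mm and grips with 20 to 120 N. Pads are 22 mm wide; open, the fingers measure 114 mm over their backs; the gripper's body (76 mm by 85 mm) begins 54 mm behind the grasp point. The pads swing forward as they close: fully open they stand 13 mm farther back than shut.
Start: joints at [-1.543, 0.313, 1.498, -0, 1.331, -0.223], TCP at [0.13, -0.509, 0.231] pointing down, gripper open.
Joint ranges: [-2.94, 2.94], [-0.97, 2.17], [0.19, 2.56], [-1.23, 4.37], [0.02, 3.11], [-2.88, 2.88]. Speed limits (rad/s): [2.39, 2.39, 3.01, 3.14, 3.14, 3.14].

## Interface

Orientations are given as a rotation vector (axis times angle).
In Python, from station import state, optics, ticket gives the robot as it stands.
- The arm moves only by the tool play_rows, never from a script. Its argument "moves" is a list of rows, each a list of 3 entries, a list of its own where there are three numbers: the shift along the tool's x, y, z in mm, then the turn, a rotation vector about the tool's x, y, z in rad, then the closure, from 0 (fully open) to 1 (shut). A call has exactly 8 rows; each row is the pose to reach, as a shift and turn from the pose measured when the call began, along the tool's axes at that moment; what a row does not reach only later rows make up. A row lasts 1/12 s, in which the tool goes at most 41.7 mm and 7.16 degrees, less where a joint would pass 70% of its speed; a pose out of reach is approached as far as the arm can. A call with a gripper value outside its range is refused whole. The fingers move at their own pace and stop on an object; the grip force is fixed at half the most. Time passes only in rows, so rows that repeat a pose let the fingers close, or fill a call up. It gives the time, the measured TCP pose, the force and the opening at its end, in the units of the state.
- state(): the state, without advancing time (a new reading comes with each control period).
- optics.capture(name): name is "scene" or "side" or "wrist"; returns (picture, depth): 400x640x3 uint8, blue, green, red; 400x640 float32, m along the optical axis (not along the pixel's ray), 0 where there is no reading.
- optics.get_calibration(name): a dict with "camera_matrix" (3x3 intrinsics, pixels), "rvec" (rotation vector, rad) and "tvec" (3), from world to camera coordinates, as OpenCV has them. Camera axes: x right, y down, z forward; pixel columns grow to the right and rows downward; lengths in m; the calibration is good to about 2 mm. The wrist camera is an equidistant fisheye: a pixel r from the principal point sees the ray r / f radians off the axis. A picture is of the moment at which its call begins: read the wrist's pose just before it. get_calibration takes no time and is no camera call; for the wrist camera it gives the pose at the moment of the call.
- ticket.job_done(): hands the job in, once; it reports no verdict.
The state is a dict: "time": time; "qpos": joint angles; "qd": joint speeds; "joint_efforts": joint torques, N m; "tool_pos": TCP position; "ee_rot": TCP orientation; "ft_force": force on the tool from outside, world axes, zero at the start; "ft_torque": the same for the moment, N m; "finger_gap": opening from 0.0 (shut) to 1.0 (fully open).
Only numpy, scipy, OpenCV 4.12 (cv2) and the standard library are available. Lean on these libraries where they do the work, as an engineer would, in place of code of your own. Each camera call takes 0.05 s, during which the arm holds its last target. There are 200 camera calls.

## Working session

There is one attempt and no reset: what is moved stays moved. The work goes in short steps, Python scripts to look and compute and a tool call to move; the robot and the scene stay as the last step left them, time stands still between calls to the robot, and variables do not carry over. Pictures are saved under pics/ and viewed, about 8 in all and at most 12, crops included, and the job is handed in when it is done.

Besides the shell and the picture viewer there is one more tool, called after "Call:" in YAML: its name, and indented under it one key for each argument. play_rows: Moves the arm, as the interface text tells. Its arguments: {"type":"object","properties":{"moves":{"type":"array","items":{"type":"array"}}},"required":["moves"]}

```bash
ls; mkdir -p pics; python3 - <<'E'
from station import state, optics, ticket
import cv2,numpy as np
s=state();print(s)
for n in("scene","side"):
    p,d=optics.capture(n);cv2.imwrite(f"pics/{n}0.png",p);np.savez(f"pics/{n}0.npz",p=p,d=d);print(n,optics.get_calibration(n))
E
```

```text
pics
{'time': 0.0, 'qpos': array([-1.54341529e+00,  3.13431796e-01,  1.49846215e+00,  3.79058146e-07,
        1.33097758e+00, -2.23392543e-01]), 'qd': array([ 0.0003703 ,  0.00095401,  0.001825  ,  0.00069926, -0.0008586 ,
       -0.00222613]), 'joint_efforts': array([ 5.11172493e-05, -4.12264431e+01, -2.59742260e+01, -1.87015826e-04,
        4.11340196e-03, -1.11711344e-06]), 'tool_pos': array([ 0.13026531, -0.50831247,  0.23073495]), 'ee_rot': array([-3.11566648e+00, -3.92723551e-01, -1.97059003e-04]), 'ft_force': array([-0.37572755, -0.89799372, -0.10794599]), 'ft_torque': array([ 0.02064992, -0.00093805, -0.03179053]), 'finger_gap': 1.0004187424847222}
scene {'camera_matrix': array([[360.97034985,   0.        , 319.63518769],
       [  0.        , 360.97034985, 194.61034122],
       [  0.        ,   0.        ,   1.        ]]), 'rvec': array([ 1.87896103,  1.41857626, -0.64569381]), 'tvec': array([-0.05487092, -0.32241953,  1.39015855])}
side {'camera_matrix': array([[463.21131874,   0.        , 321.73630615],
       [  0.        , 463.21131874, 196.65176845],
       [  0.        ,   0.        ,   1.        ]]), 'rvec': array([ 2.16724722, -0.08333692,  0.02925872]), 'tvec': array([-0.5509659 ,  0.02712273,  1.62142343])}
```

View pics/scene0.png

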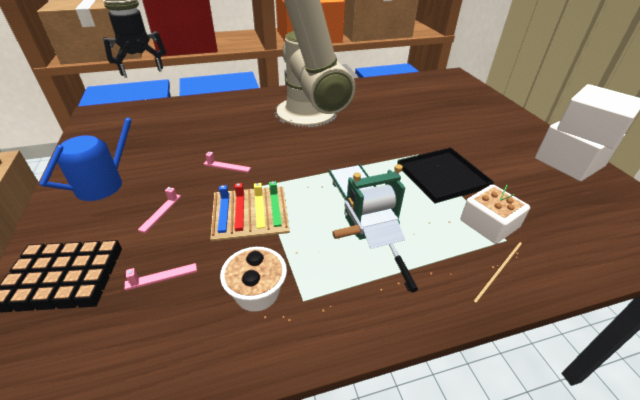

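View pics/side0.png

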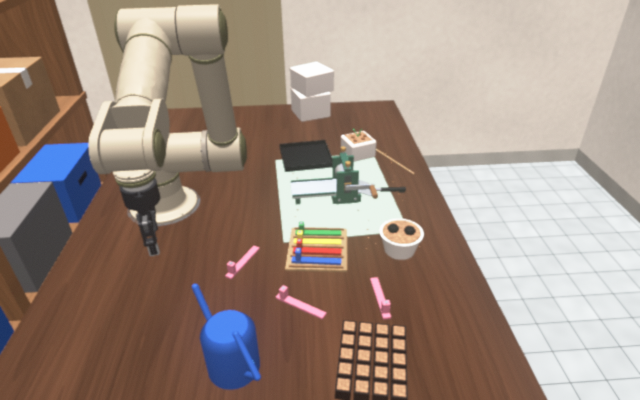

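The scene shows the rack at about (250,210). From left to right it holds blue (slip3), red (slip4), yellow (slip1, 259,205) and green (slip2, 276,203). The three pink slip shapes at (225,165), (160,212) and (160,275) are decoys in the wrong colour. The cracker is at (375,205) with its feed table on the robot's side, the tray at (445,173), the pot at (495,212), the bowl at (254,275) and the dibber at (405,272).

```bash
cat > h.py <<'E'
import cv2,numpy as np
from station import state,optics,ticket
from scipy.spatial.transform import Rotation as R
def cloud(n,p,d,c=None):
    c=c or optics.get_calibration(n);K=c["camera_matrix"];Rm=cv2.Rodrigues(np.array(c["rvec"]))[0];t=np.array(c["tvec"]).ravel()
    v,u=np.mgrid[:400,:640]
    if n=="wrist":
        x=(u-K[0,2])/K[0,0];y=(v-K[1,2])/K[1,1];r=np.hypot(x,y)+1e-9;k=np.tan(np.minimum(r,1.4))/r;x,y=x*k,y*k
    else: x=(u-K[0,2])/K[0,0];y=(v-K[1,2])/K[1,1]
    return (np.stack([x*d,y*d,d],-1)-t)@Rm   # HxWx3 world
def fit(P):
    "min-area rect of xy"
    (c,s,a)=cv2.minAreaRect((P[:,:2]*1000).astype(np.float32));return np.round(c,1),np.round(s,1),round(a,1)
E
python3 - <<'E'
from h import *
top=np.zeros((560,720,3),np.uint8);  # 1.5mm/px, x 0.1..0.94 up, y -0.55..0.53
for n in("side","scene"):
    z=np.load(f"pics/{n}0.npz");p,d=z["p"],z["d"];W=cloud(n,p,d);hsv=cv2.cvtColor(p,cv2.COLOR_BGR2HSV);H,S,V=[hsv[...,i].astype(int) for i in range(3)]
    ok=(d>0)&(W[...,2]>-.01)&(W[...,2]<.19)
    r=((0.94-W[...,0])/.0015).astype(int);c=((0.53-W[...,1])/.0015).astype(int);m=ok&(r>=0)&(r<558)&(c>=0)&(c<718)
    for a in range(3):
        for b in range(3): top[r[m]+a,c[m]+b]=p[m]
    near=ok&(W[...,0]>.2)&(W[...,0]<.75)&(W[...,1]>-.35)&(W[...,1]<.45)
    for nm,mk in dict(yellow=(abs(H-28)<6)&(S>150)&(V>120),green=(abs(H-60)<14)&(S>120)&(V>90),blue=(abs(H-112)<12)&(S>150),red=((H<6)|(H>174))&(S>180)&(V>80),black=(V<45)&(S<90),dkgreen=(abs(H-75)<20)&(S>70)&(V<100)).items():
        k=mk&near
        k=k.astype(np.uint8);N,L,st,_=cv2.connectedComponentsWithStats(k)
        for i in range(1,N):
            if st[i,4]>60:
                P=W[L==i];P=P[np.isfinite(P).all(1)];print(n,nm,st[i],*fit(P),"z",np.round(np.percentile(P[:,2],[5,50,95])*1000))
cv2.imwrite("pics/top.png",top)
E
```

```text
side green [305 231  35   3  88] [ 537.4 -221. ] [ 19.  107.5] 83.5 z [14. 17. 20.]
scene yellow [253 183   9  14  71] [ 440.4 -259.6] [80.5 17.7] 7.9 z [ 8. 32. 46.]
scene green [269 182  12  44 274] [ 534.8 -219.9] [ 17.7 132.9] 84.1 z [16. 18. 49.]
scene blue [220 185   9  40 176] [ 509.1 -347.9] [ 16.6 110.4] 81.4 z [19. 21. 54.]
scene red [234 183  10  48 340] [ 487.8 -307.3] [ 25.4 208.8] 85.4 z [19. 23. 53.]
scene black [ 398  148   95   55 2939] [511.1 287.9] [197.2 202.7] 6.1 z [ 3.  6. 22.]
scene black [247 252  16   8  62] [ 743.  -298.4] [13.4 29.9] 2.3 z [87. 89. 91.]
scene dkgreen [343 177  61  42 581] [616.4   1.9] [122.  111.8] 3.2 z [ 57. 113. 140.]
```

View pics/top.png

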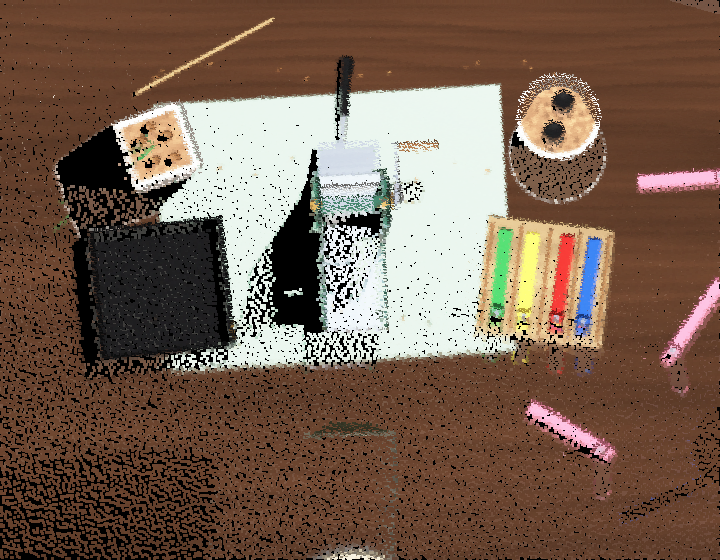

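The top view (1.5 mm per pixel) shows the rack slips nose to +x with a yaw of about -0.1. The yellow block is near (0.463,-0.255). The tray is at (0.511,0.288) with yaw +0.1. The cracker is at about (0.62,0) with its table towards the robot. I'll grip each block fore and aft, with the jaws along the slip's x, and move above the rack now.

Call:
play_rows:
  moves:
    - [[384,-162,-50],[0,0,-1.22],0.3]
    - [[384,-162,-50],[0,0,-1.22],0.3]
    - [[384,-162,-50],[0,0,-1.22],0.3]
    - [[384,-162,-50],[0,0,-1.22],0.3]
    - [[384,-162,-50],[0,0,-1.22],0.3]
    - [[384,-162,-50],[0,0,-1.22],0.3]
    - [[384,-162,-50],[0,0,-1.22],0.3]
    - [[384,-162,-50],[0,0,-1.22],0.3]

```text
time: 0.77
tool_pos: [0.3949, -0.3065, 0.271]
ee_rot: [-2.541, -1.846, -0.001]
ft_force: [0.2, -1.0, 0.9]
finger_gap: 0.697
```

```bash
cat >> h.py <<'E'
def plan(x,y,z,yaw=None):
    s=state();T=R.from_rotvec(s["ee_rot"]);p=s["tool_pos"];ty=T.as_matrix()[:,1];now=np.arctan2(ty[1],ty[0])
    if yaw is None: yaw=now
    G=R.from_matrix(np.array([[-np.sin(yaw),np.cos(yaw),0],[np.cos(yaw),np.sin(yaw),0],[0,0,-1]]))
    print("t",round(s["time"],2),"pos",np.round(p*1e3,1),"yaw",round(now,4),"gap",round(s["finger_gap"],3),"F",np.round(s["ft_force"],2))
    print("  shift",np.round(T.inv().apply(np.array([x,y,z])-p)*1e3,1),"turn",np.round((T.inv()*G).as_rotvec(),4))
E
python3 -c "
from h import *
plan(.455,-.256,.28,-.1)"
```

```text
t 0.77 pos [ 394.9 -306.5  271. ] yaw -0.3139 gap 0.697 F [ 0.19 -1.    0.91]
  shift [66.6 41.5 -9. ] turn [-0.0004 -0.0011 -0.2139]
```

Call:
play_rows:
  moves:
    - [[67,41,-9],[0,0,-0.214],0.3]
    - [[67,41,-9],[0,0,-0.214],0.3]
    - [[67,41,-9],[0,0,-0.214],0.3]
    - [[67,41,-9],[0,0,-0.214],0.3]
    - [[67,41,-9],[0,0,-0.214],0.3]
    - [[67,41,-9],[0,0,-0.214],0.3]
    - [[67,41,-9],[0,0,-0.214],0.3]
    - [[67,41,-9],[0,0,-0.214],0.3]

```text
time: 1.43
tool_pos: [0.454, -0.2562, 0.2799]
ee_rot: [-2.331, -2.105, -0.001]
ft_force: [-0.2, 0.3, 0.5]
finger_gap: 0.699
```

```bash
python3 - <<'E'
from h import *
c=optics.get_calibration("wrist");p,d=optics.capture("wrist");cv2.imwrite("pics/w1.png",p)
plan(.455,-.256,.28,-.1)
W=cloud("wrist",p,d,c);np.savez("pics/w1.npz",p=p,d=d,W=W)
hsv=cv2.cvtColor(p,cv2.COLOR_BGR2HSV);H,S,V=[hsv[...,i].astype(int) for i in range(3)]
for nm,mk in dict(yellow=(abs(H-28)<6)&(S>150),green=(abs(H-60)<14)&(S>120),blue=(abs(H-112)<12)&(S>150),red=((H<6)|(H>174))&(S>180)).items():
    k=mk&(d>0)&(W[...,2]<.1)&(W[...,2]>0)
    N,L,st,_=cv2.connectedComponentsWithStats(k.astype(np.uint8))
    for i in range(1,N):
        if st[i,4]>150:
            P=W[L==i];zm=P[:,2].max();print(nm,st[i],"all",*fit(P),"zq",np.round(np.percentile(P[:,2],[5,50,95])*1000,1))
            b=P[P[:,2]>np.percentile(P[:,2],98)-.006]
            s=P[P[:,2]<.03]
            if len(b)>8: print("  block top",*fit(b))
            if len(s)>8: print("  strip",*fit(s))
E
```

```text
t 1.48 pos [ 454.1 -256.1  280. ] yaw -0.1015 gap 0.697 F [ 0.36 -0.67 -0.49]
  shift [ 0.2  0.9 -0. ] turn [-0.0003 -0.0012 -0.0015]
yellow [ 316  148  104   21 1271] all [ 520.8 -262.7] [ 29.3 143.1] 84.0 zq [10.8 12.5 46. ]
  block top [ 468.3 -253.2] [19.2 16.2] 84.2
  strip [ 520.9 -262.2] [ 29.1 143.1] 84.6
green [ 317  118  106   19 1486] all [ 526.5 -218.6] [ 19.6 142.7] 83.6 zq [13.6 15.  48.7]
  block top [ 473.9 -212.7] [19.6 17. ] 83.7
  strip [ 526.5 -218.6] [ 19.5 142.7] 83.7
blue [ 316  211   99   24 1436] all [ 510.9 -354.4] [ 31.6 143.7] 81.4 zq [14.7 17.5 51. ]
  block top [ 460.1 -340.7] [19.7 17.2] 82.3
  strip [ 511.  -354.4] [ 31.4 143.7] 81.6
red [ 316  183  103   25 1583] all [ 517.  -312.1] [ 31.6 145.8] 84.5 zq [15.7 20.  53.4]
  block top [ 465.5 -301.5] [20.5 15.1] 84.6
  strip [ 517.  -312.1] [ 31.6 145.8] 84.5
```

View pics/w1.png

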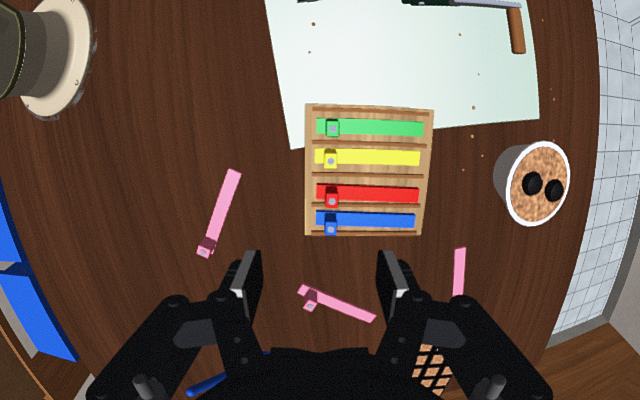

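The wrist view shows the rack at (370,170). The yellow slip's block is at (330,160) and its strip runs to (420,158). Green is at (332,127), and the pink ones lie outside the rack. Measured heights (12.5, 15, 17.5 and 20 mm) order the slips correctly by thickness. Slip 1's block is at (0.468,-0.254), so I'll descend and grip it.

Call:
play_rows:
  moves:
    - [[3.5,13.5,40],[0,0,0],0.4]
    - [[3.5,13.5,80],[0,0,0],0.4]
    - [[3.5,13.5,120],[0,0,0],0.4]
    - [[3.5,13.5,160],[0,0,0],0.4]
    - [[3.5,13.5,200],[0,0,0],0.4]
    - [[3.5,13.5,230],[0,0,0],0.4]
    - [[3.5,13.5,250],[0,0,0],0.4]
    - [[3.5,13.5,262],[0,0,0],0.4]

```text
time: 2.15
tool_pos: [0.4666, -0.2532, 0.0154]
ee_rot: [-2.329, -2.101, -0.0]
ft_force: [-0.1, 0.7, 0.8]
finger_gap: 0.598
```

```bash
python3 - <<'E'
from h import *
c=optics.get_calibration("wrist");p,d=optics.capture("wrist")
W=cloud("wrist",p,d,c)
plan(.468,-.254,.0175,-.1)
hsv=cv2.cvtColor(p,cv2.COLOR_BGR2HSV);H,S,V=[hsv[...,i].astype(int) for i in range(3)]
k=(abs(H-28)<6)&(S>150)&(d>0)&(W[...,2]<.1)
P=W[k];print(len(P));b=P[P[:,2]>.042]
print(fit(P),fit(b) if len(b)>8 else len(b))
cv2.imwrite("pics/w2.png",p)
E
```

```text
t 2.2 pos [ 466.1 -252.9   14.3] yaw -0.1026 gap 0.603 F [-1.72  1.   -3.2 ]
  shift [-0.9  2.  -3.2] turn [-0.0049 -0.0044 -0.0026]
8096
(array([ 507. , -270.8]), array([ 51.9, 170.2]), 84.5) (array([ 458.3, -250.4]), array([20.5, 70.1]), 80.5)
```

Call:
play_rows:
  moves:
    - [[-0.5,2,-3],[0,0,0],0.4]
    - [[-0.5,2,-3],[0,0,0],0.6]
    - [[-0.5,2,-3],[0,0,0],1]
    - [[-0.5,2,-3],[0,0,0],1]
    - [[-0.5,2,-3],[0,0,0],1]
    - [[-0.5,2,-3],[0,0,0],1]
    - [[-0.5,2,-3],[0,0,0],1]
    - [[-0.5,2,-3],[0,0,0],1]

```text
time: 2.87
tool_pos: [0.4686, -0.2542, 0.0185]
ee_rot: [-2.33, -2.102, -0.0]
ft_force: [-1.1, 0.2, 5.9]
finger_gap: 0.179
```

Call:
play_rows:
  moves:
    - [[0,0,-30],[0,0,0],1]
    - [[0,0,-70],[0,0,0],1]
    - [[0,0,-110],[0,0,0],1]
    - [[0,0,-150],[0,0,0],1]
    - [[0,0,-185],[0,0,0],1]
    - [[0,0,-185],[0,0,0],1]
    - [[0,0,-185],[0,0,0],1]
    - [[0,0,-185],[0,0,0],1]

```text
time: 3.53
tool_pos: [0.4687, -0.2544, 0.2026]
ee_rot: [-2.328, -2.101, 0.0]
ft_force: [-0.4, 0.4, -1.1]
finger_gap: 0.178
```

```bash
python3 - <<'E'
from h import *
plan(.40,0,.2,0)
c=optics.get_calibration("wrist");p,d=optics.capture("wrist");cv2.imwrite("pics/w3.png",p)
W=cloud("wrist",p,d,c);np.savez("pics/w3.npz",p=p,d=d,W=W)
z=np.load("pics/scene0.npz");ps,ds=z["p"],z["d"];Ws=cloud("scene",ps,ds)
z2=np.load("pics/side0.npz");W2=cloud("side",z2["p"],z2["d"])
for n,w in(("w",W),("sc",Ws),("side",W2)):
    m=(abs(w[...,1])<.1)&(w[...,0]>.38)&(w[...,0]<.75)
    for nm,lo,hi in(("table",.036,.0435),("rail",.0445,.052),("cheektop",.120,.134),("top",.145,.17)):
        P=w[m&(w[...,2]>lo)&(w[...,2]<hi)]
        if len(P)>20: print(n,nm,len(P),*fit(P),np.round(np.percentile(P[:,0],[1,50,99])*1e3),np.round(np.percentile(P[:,1],[1,50,99])*1e3))
E
```

```text
t 3.53 pos [ 468.7 -254.4  202.6] yaw -0.1027 gap 0.178 F [-0.37  0.42 -1.12]
  shift [246.  -94.4   3.9] turn [-0.004  -0.004  -0.1027]
sc table 954 [569.7   5.1] [252.8 100.3] 4.0 [447. 647. 689.] [-48.  -1.  54.]
sc rail 117 [562.6   5.9] [225.8 104.1] 2.2 [449. 512. 673.] [-49. -43.  62.]
sc cheektop 223 [638.3   5.1] [ 77.6 114.7] 3.0 [598. 650. 676.] [-53. -42.  62.]
sc top 130 [636.5   4.5] [ 18.  120.8] 2.5 [627. 640. 648.] [-55. -39.  63.]
side table 650 [564.4  -1.2] [241.6 116.5] 2.3 [445. 528. 677.] [-53.  -1.  51.]
side rail 170 [558.4   2.1] [223.5 115.3] 1.1 [447. 541. 668.] [-54. -42.  54.]
side cheektop 152 [632.9   4.3] [ 74.9 125.3] 1.8 [594. 631. 672.] [-57. -46.  64.]
side top 61 [634.6   2.9] [ 20.3 122. ] 0.1 [624. 632. 643.] [-57. -36.  62.]
```

View pics/w3.png

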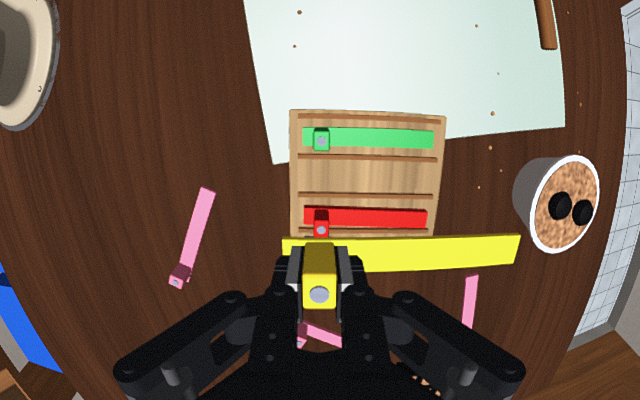

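The wrist view shows the yellow slip held level in the jaws, with the block at (320,275) and the strip running right to (520,250). The cracker fits a throat at about (0.636,0.004) with yaw near +0.04. I'll carry the slip to the feed table.

Call:
play_rows:
  moves:
    - [[40,-4,2],[0,0,-0.143],1]
    - [[80,-8,2],[0,0,-0.143],1]
    - [[120,-12,2],[0,0,-0.143],1]
    - [[160,-16,2],[0,0,-0.143],1]
    - [[200,-20,2],[0,0,-0.143],1]
    - [[235,-23,2],[0,0,-0.143],1]
    - [[250,-23,2],[0,0,-0.143],1]
    - [[250,-23,2],[0,0,-0.143],1]

```text
time: 4.25
tool_pos: [0.4706, -0.0004, 0.2001]
ee_rot: [-2.165, -2.263, 0.001]
ft_force: [0.5, -1.1, -0.1]
finger_gap: 0.173
```

```bash
python3 - <<'E'
from h import *
c=optics.get_calibration("wrist");p,d=optics.capture("wrist");cv2.imwrite("pics/w4.png",p)
plan(.471,-.0026,.051,.04)
W=cloud("wrist",p,d,c);np.savez("pics/w4.npz",p=p,d=d,W=W)
m=(abs(W[...,1])<.1)&(W[...,0]>.38)&(W[...,0]<.75)
for nm,lo,hi in(("table",.034,.0425),("rail",.044,.052),("cheektop",.120,.134),("top",.145,.17)):
    P=W[m&(W[...,2]>lo)&(W[...,2]<hi)]
    if len(P)>20: print(nm,len(P),*fit(P),np.round(np.percentile(P[:,0],[1,50,99])*1e3),np.round(np.percentile(P[:,1],[1,50,99])*1e3))
E
```

```text
t 4.3 pos [470.8  -2.1 200.1] yaw 0.043 gap 0.176 F [ 0.72 -0.84 -0.65]
  shift [ -1.4   1.2 149.1] turn [-0.0069 -0.0058  0.003 ]
table 13470 [532.3   2.6] [174.8 112.9] 2.4 [447. 527. 617.] [-43.   4.  49.]
rail 1326 [535.6   3.5] [177.6 113.6] 3.1 [447. 519. 614.] [-49.  44.  62.]
cheektop 1040 [634.5   6.8] [ 76.4 114.2] 2.5 [595. 621. 672.] [-50.  53.  64.]
top 922 [634.7   6.7] [ 18.6 121.8] 2.1 [624. 631. 644.] [-52.  53.  67.]
```

View pics/w4.png

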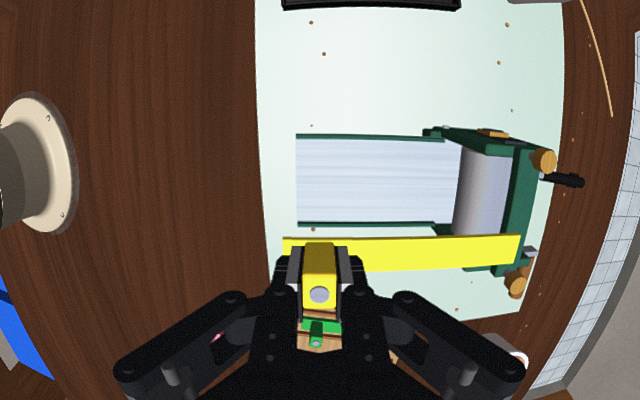

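The wrist view shows the table at (300-460,135-225), the drum at (480,195), and the slip hovering above the table line. The cracker refines to a throat at (0.635,0.006) with yaw 0.043. I'll descend to the table and then open a little to cage the block.

Call:
play_rows:
  moves:
    - [[-0.5,0,40],[-0.007,-0.006,0],1]
    - [[-0.5,0,75],[-0.007,-0.006,0],1]
    - [[-0.5,0,105],[-0.007,-0.006,0],1]
    - [[-0.5,0,125],[-0.007,-0.006,0],1]
    - [[-0.5,0,138],[-0.007,-0.006,0],1]
    - [[-0.5,0,145],[-0.007,-0.006,0],1]
    - [[-0.5,0,148.5],[-0.007,-0.006,0],1]
    - [[-0.5,0,149.5],[-0.007,-0.006,0],1]

```text
time: 4.97
tool_pos: [0.4696, -0.0024, 0.0503]
ee_rot: [-2.174, -2.267, 0.001]
ft_force: [0.5, 0.5, 0.2]
finger_gap: 0.177
```

Call:
play_rows:
  moves:
    - [[0,0,0],[0,0,0],0.82]
    - [[0,0,0],[0,0,0],0.75]
    - [[0,0,0],[0,0,0],0.75]
    - [[0,2,0],[0,0,0],0.75]
    - [[0,4,0],[0,0,0],0.75]
    - [[0,8,0],[0,0,0],0.75]
    - [[0,12,0],[0,0,0],0.75]
    - [[0,12,0],[0,0,0],0.75]

```text
time: 5.63
tool_pos: [0.4826, -0.002, 0.0504]
ee_rot: [2.174, 2.267, 0.0]
ft_force: [0.3, 1.3, -0.0]
finger_gap: 0.251
```

```bash
python3 - <<'E'
from h import *
plan(.525,.001,.05,.043)
c=optics.get_calibration("wrist");p,d=optics.capture("wrist");cv2.imwrite("pics/w5.png",p)
W=cloud("wrist",p,d,c)
hsv=cv2.cvtColor(p,cv2.COLOR_BGR2HSV);H,S,V=[hsv[...,i].astype(int) for i in range(3)]
k=(abs(H-28)<6)&(S>150)&(d>0)&(W[...,2]<.1)&(W[...,2]>.03)
P=W[k];s=P[P[:,2]<.052];print(len(P),fit(s),np.percentile(s[:,2],[5,50,95]))
for x in np.arange(.5,.62,.02):
    q=s[abs(s[:,0]-x)<.01]; 
    if len(q): print(round(x,2),np.round(np.median(q[:,2])*1e3,1),end='; ')
E
```

```text
t 5.63 pos [482.6  -2.   50.4] yaw 0.0422 gap 0.251 F [ 0.26  1.29 -0.04]
  shift [ 1.2 42.5  0.4] turn [ 0.0004  0.0003 -0.0008]
7379 (array([532.6,   0.9]), array([144.5,  21.1]), 2.3) [0.04098493 0.04235237 0.04359545]
0.5 42.3; 0.52 42.4; 0.54 42.4; 0.56 42.3; 0.58 42.3; 0.6 42.3;
```

The slip is flat (constant strip height) and loose in the cage. Now I'll slide it gently under the drum.

Call:
play_rows:
  moves:
    - [[0.5,6,0],[0,0,0],0.75]
    - [[0.5,12,0],[0,0,0],0.75]
    - [[0.5,18,0],[0,0,0],0.75]
    - [[1,24,0],[0,0,0],0.75]
    - [[1,30,0],[0,0,0],0.75]
    - [[1,36,0],[0,0,0],0.75]
    - [[1,42,0],[0,0,0],0.75]
    - [[1,46,0],[0,0,0],0.75]

```text
time: 6.35
tool_pos: [0.5288, 0.001, 0.0503]
ee_rot: [2.174, 2.268, 0.0]
ft_force: [-1.5, -0.7, 1.2]
finger_gap: 0.25
```

```bash
cat >> h.py <<'E'
def look(col,f,zs=.052,zlo=.03):
    c=optics.get_calibration("wrist");p,d=optics.capture("wrist");cv2.imwrite(f"pics/{f}.png",p)
    W=cloud("wrist",p,d,c);hsv=cv2.cvtColor(p,cv2.COLOR_BGR2HSV);H,S,V=[hsv[...,i].astype(int) for i in range(3)]
    h0,dh=dict(y=(28,6),g=(60,14),b=(112,12))[col]
    k=(abs(H-h0)<dh)&(S>120)&(d>0)&(W[...,2]<.12)&(W[...,2]>zlo)
    N,L,st,_=cv2.connectedComponentsWithStats(k.astype(np.uint8));i=1+np.argmax(st[1:,4]);P=W[L==i];s=P[P[:,2]<zs]
    print("strip",*fit(s),"zq",np.round(np.percentile(s[:,2],[5,50,95])*1e3,1),"x",np.round(np.percentile(s[:,0],[.5,99.5])*1e3,1),"st",st[i])
    b=P[P[:,2]>zs+.02]
    if len(b)>8:print("block",*fit(b),"ztop",np.round(np.percentile(b[:,2],95)*1e3,1))
E
python3 - <<'E'
from h import *
plan(.525,.001,.05,.043);look("y","w6")
E
```

```text
t 6.35 pos [528.8   1.   50.3] yaw 0.0423 gap 0.25 F [-1.49 -0.66  1.24]
  shift [ 0.1 -3.8  0.3] turn [ 0.0003  0.0002 -0.0007]
strip [563.4   3. ] [113.9  21.2] 2.1 zq [41.  42.4 43.7] x [507.  618.8] st [ 278  234  197   74 6281]
block [526.1   1.7] [15.9 21.8] 1.7 ztop 77.2
```

Slip 1's nose is about 17 mm past the throat, and the force is near zero. I'll draw it back, grip it and lift it.

Call:
play_rows:
  moves:
    - [[0,0,0],[0,0,0],0.75]
    - [[0,-4,0],[0,0,0],0.75]
    - [[-0.5,-14,0],[0,0,0],0.75]
    - [[-1,-26,0],[0,0,0],0.75]
    - [[-1.5,-38,0],[0,0,0],0.75]
    - [[-1.5,-50,0],[0,0,0],0.75]
    - [[-1.5,-58,0],[0,0,0],0.75]
    - [[-1.5,-62,0],[0,0,0],0.75]

```text
time: 7.07
tool_pos: [0.4664, -0.0031, 0.0503]
ee_rot: [2.174, 2.267, 0.0]
ft_force: [0.2, -0.4, -0.3]
finger_gap: 0.248
```

Call:
play_rows:
  moves:
    - [[0,0,0],[0,0,0],1]
    - [[0,0,0],[0,0,0],1]
    - [[0,0,0],[0,0,0],1]
    - [[0,0,0],[0,0,0],1]
    - [[0,-8,-25],[0,0,0],1]
    - [[0,-16,-60],[0,0,0],1]
    - [[0,-16,-85],[0,0,0],1]
    - [[0,-16,-100],[0,0,0],1]

```text
time: 7.73
tool_pos: [0.4512, -0.0039, 0.153]
ee_rot: [2.172, 2.265, 0.003]
ft_force: [0.0, -0.6, -0.6]
finger_gap: 0.176
```

```bash
python3 - <<'E'
from h import *
look("y","w7",zs=.165,zlo=.06)
# tray from scene: black mask refined by rim
z=np.load("pics/scene0.npz");W=cloud("scene",z["p"],z["d"])
m=(W[...,0]>.35)&(W[...,0]<.65)&(W[...,1]>.15)&(W[...,1]<.42)&(z["p"].max(-1)<70)
P=W[m&(abs(W[...,2]-.021)<.005)];print(fit(P))
t=np.r_[fit(P)[0]]/1e3; a=.1
for off in (.06,): 
    x=t[0]-.045*np.cos(a)-off*np.sin(a);y=t[1]-.045*np.sin(a)+off*np.cos(a);print(x,y);plan(x,y,.15,a)
E
```

```text
strip [618.4 -23.3] [0. 0.] 0.0 zq [96.1 96.1 96.1] x [618.4 618.4] st [515 246   1   1   1]
(array([510. , 289.4]), array([197.8, 205.5]), 6.7)
0.4592348075636791 0.3446077461675743
t 7.78 pos [452.2  -4.1 154.6] yaw 0.0422 gap 0.172 F [2.09 0.1  2.01]
  shift [348.2  21.7   4. ] turn [ 0.0071  0.0025 -0.0578]
```

Call:
play_rows:
  moves:
    - [[40,0,0],[0.007,0.002,0],1]
    - [[81,0,0],[0.007,0.002,0],1]
    - [[122,4,0],[0.007,0.002,-0.06],1]
    - [[163,8,0],[0.007,0.002,-0.06],1]
    - [[204,12,0],[0.007,0.002,-0.06],1]
    - [[245,16,0],[0.007,0.002,-0.06],1]
    - [[286,20,0],[0.007,0.002,-0.06],1]
    - [[320,22,0],[0.007,0.002,-0.06],1]

```text
time: 8.45
tool_pos: [0.4604, 0.3194, 0.1531]
ee_rot: [-2.104, -2.333, 0.001]
ft_force: [0.6, -0.5, 0.2]
finger_gap: 0.181
```

```bash
python3 - <<'E'
from h import *
plan(.459,.3445,.025,.1)
c=optics.get_calibration("wrist");p,d=optics.capture("wrist");cv2.imwrite("pics/w8.png",p)
W=cloud("wrist",p,d,c)
m=(W[...,0]>.35)&(W[...,0]<.67)&(W[...,1]>.15)&(W[...,1]<.45)&(p.max(-1)<70)
for z0,dz in((.021,.004),(.004,.004)):
    P=W[m&(abs(W[...,2]-z0)<dz)&(W[...,2]>-.1)];print(len(P),fit(P))
E
```

```text
t 8.45 pos [460.4 319.4 153.1] yaw 0.1033 gap 0.181 F [ 0.56 -0.54  0.24]
  shift [ 25.2   1.3 128.1] turn [-0.0006  0.0005  0.0033]
2089 (array([507.9, 292. ]), array([195.2, 197.2]), 5.9)
18224 (array([485.1, 289. ]), array([261.8, 199.3]), 6.2)
```

View pics/w8.png

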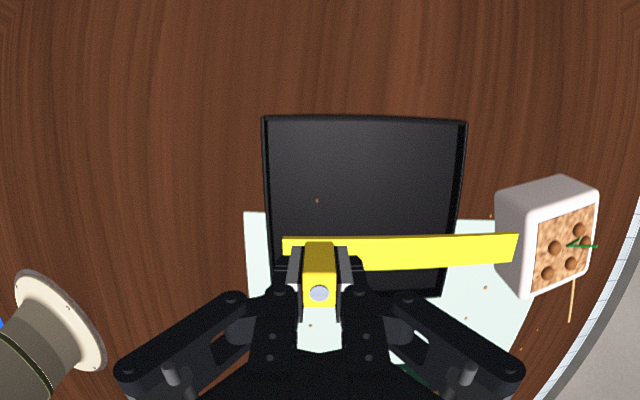

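The view shows the slip over the tray, which spans (262-466,117-300). The tray centre refines to (0.508,0.292). I'll lower the slip, release it and rise.

Call:
play_rows:
  moves:
    - [[28,0,35],[0,0,0],1]
    - [[28,-0.5,70],[0,0,0],1]
    - [[28,-0.5,100],[0,0,0],1]
    - [[28,-0.5,118],[0,0,0],1]
    - [[28,-0.5,129],[0,0,0],1]
    - [[28,-0.5,134],[0,0,0],1]
    - [[28,-0.5,136],[0,0,0],1]
    - [[28,-0.5,136],[0,0,0],1]

```text
time: 9.17
tool_pos: [0.4569, 0.3518, 0.0176]
ee_rot: [-2.1, -2.335, -0.003]
ft_force: [-0.6, -0.5, -1.6]
finger_gap: 0.178
```

Call:
play_rows:
  moves:
    - [[0,0,0],[0,0,0],0.7]
    - [[0,0,0],[0,0,0],0.65]
    - [[0,0,0],[0,0,0],0.65]
    - [[0,0,-10],[0,0,0],0.6]
    - [[0,0,-40],[0,0,0],0.4]
    - [[0,0,-80],[0,0,0],0.4]
    - [[0,0,-120],[0,0,0],0.4]
    - [[0,0,-155],[0,0,0],0.4]

```text
time: 9.83
tool_pos: [0.4567, 0.3515, 0.1764]
ee_rot: [2.101, 2.336, 0.007]
ft_force: [0.5, 0.8, 0.3]
finger_gap: 0.6
```

```bash
python3 - <<'E'
from h import *
plan(.474,-.213,.18,-.108)
look("y","w9",zs=.02,zlo=0)
E
```

```text
t 9.83 pos [456.7 351.5 176.4] yaw 0.1059 gap 0.6 F [0.48 0.79 0.28]
  shift [-563.1  -42.5   -5.4] turn [ 0.0031 -0.0033  0.2139]
strip [511.1 351.5] [149.5  34. ] 6.0 zq [3.6 6.4 7.6] x [436.7 583.6] st [ 299  168  137   30 2785]
block [457.1 352.6] [15.  18.8] 6.3 ztop 41.5
```

Slip 1 lies flat in the tray. Next I'll go to slip 2, green, at (0.474,-0.213).

Call:
play_rows:
  moves:
    - [[-41,-3,-5],[0,0,0],0.4]
    - [[-82,-6,-5],[0,0,0],0.4]
    - [[-123,-9,-5],[0,0,0.05],0.4]
    - [[-164,-12,-5],[0,0,0.1],0.4]
    - [[-205,-15,-5],[0,0,0.15],0.4]
    - [[-246,-18,-5],[0,0,0.2],0.4]
    - [[-287,-21,-5],[0,0,0.214],0.4]
    - [[-328,-24,-5],[0,0,0.214],0.4]

```text
time: 10.55
tool_pos: [0.4695, 0.0221, 0.1868]
ee_rot: [2.336, 2.095, 0.025]
ft_force: [0.6, 0.5, 0.4]
finger_gap: 0.6
```

```bash
python3 - <<'E'
from h import *
plan(.474,-.213,.12,-.108)
E
```

```text
t 10.55 pos [469.5  22.1 186.8] yaw -0.1087 gap 0.6 F [0.64 0.46 0.43]
  shift [-233.9   29.    65. ] turn [ 0.0136 -0.0094 -0.0006]
```

Call:
play_rows:
  moves:
    - [[-40,5,10],[0.013,-0.009,0],0.4]
    - [[-80,10,20],[0.013,-0.009,0],0.4]
    - [[-120,15,30],[0.013,-0.009,0],0.4]
    - [[-160,20,40],[0.013,-0.009,0],0.4]
    - [[-195,25,50],[0.013,-0.009,0],0.4]
    - [[-220,28,60],[0.013,-0.009,0],0.4]
    - [[-232,29,64],[0.013,-0.009,0],0.4]
    - [[-234,29,65],[0.013,-0.009,0],0.4]

```text
time: 11.22
tool_pos: [0.4736, -0.2147, 0.1197]
ee_rot: [-2.341, -2.095, -0.001]
ft_force: [-0.9, -0.1, -0.1]
finger_gap: 0.603
```

```bash
python3 - <<'E'
from h import *
plan(.474,-.213,.0195,-.108);look("g","w10",zs=.025,zlo=.005)
E
```

```text
t 11.22 pos [ 473.6 -214.7  119.7] yaw -0.111 gap 0.603 F [-0.9  -0.09 -0.1 ]
  shift [  1.6   0.2 100.2] turn [ 0.0001 -0.0006 -0.003 ]
strip [ 526.2 -224. ] [ 32.4 144.4] 84.1 zq [13.2 14.9 16. ] x [455.5 597.4] st [ 297  183  163   40 3936]
block [ 474.8 -212.2] [19.9 15.6] 82.8 ztop 49.8
```

Call:
play_rows:
  moves:
    - [[1.5,0.5,30],[0,0,0],0.4]
    - [[1.5,0.5,55],[0,0,0],0.4]
    - [[1.5,0.5,75],[0,0,0],0.4]
    - [[1.5,0.5,90],[0,0,0],0.4]
    - [[1.5,0.5,97],[0,0,0],0.4]
    - [[1.5,0.5,100],[0,0,0],0.4]
    - [[1.5,0.5,100],[0,0,0],0.7]
    - [[1.5,0.5,100],[0,0,0],1]

```text
time: 11.93
tool_pos: [0.4751, -0.2119, 0.0211]
ee_rot: [2.338, 2.096, 0.002]
ft_force: [-0.1, -0.5, -0.3]
finger_gap: 0.328
```

Call:
play_rows:
  moves:
    - [[0,0,0],[0,0,0],1]
    - [[0,0,0],[0,0,0],1]
    - [[0,0,0],[0,0,0],1]
    - [[0,0,-20],[0,0,0],1]
    - [[0,0,-60],[0,0,0],1]
    - [[0,0,-100],[0,0,0],1]
    - [[0,0,-140],[0,0,0],1]
    - [[0,0,-160],[0,0,0],1]

```text
time: 12.6
tool_pos: [0.4757, -0.2125, 0.1861]
ee_rot: [2.334, 2.092, 0.004]
ft_force: [-0.4, -0.8, -0.1]
finger_gap: 0.17
```

```bash
python3 - <<'E'
from h import *
plan(.471,-.001,.18,.043)
E
```

```text
t 12.6 pos [ 475.7 -212.5  186.1] yaw -0.1093 gap 0.17 F [-0.37 -0.85 -0.07]
  shift [209.7 -27.8   5.2] turn [ 0.0072  0.004  -0.1523]
```

Call:
play_rows:
  moves:
    - [[40,-6,5],[0.007,0.004,-0.05],1]
    - [[80,-12,5],[0.007,0.004,-0.1],1]
    - [[120,-18,5],[0.007,0.004,-0.15],1]
    - [[160,-24,5],[0.007,0.004,-0.152],1]
    - [[190,-29,5],[0.007,0.004,-0.152],1]
    - [[205,-31,5],[0.007,0.004,-0.152],1]
    - [[210,-31,5],[0.007,0.004,-0.152],1]
    - [[210,-31,5],[0.007,0.004,-0.152],1]

```text
time: 13.27
tool_pos: [0.4678, 0.0003, 0.1804]
ee_rot: [2.171, 2.27, 0.0]
ft_force: [0.3, 0.5, -1.2]
finger_gap: 0.176
```

```bash
python3 - <<'E'
from h import *
plan(.468,-.001,.053,.043)
E
```

```text
t 13.27 pos [4.678e+02 3.000e-01 1.804e+02] yaw 0.0445 gap 0.176 F [ 0.34  0.45 -1.2 ]
  shift [-1.300e+00  1.000e-01  1.274e+02] turn [0.0004 0.0001 0.0015]
```

Call:
play_rows:
  moves:
    - [[-1.3,0,40],[0,0,0],1]
    - [[-1.3,0,75],[0,0,0],1]
    - [[-1.3,0,98],[0,0,0],1]
    - [[-1.3,0,113],[0,0,0],1]
    - [[-1.3,0,122],[0,0,0],1]
    - [[-1.3,0,126],[0,0,0],1]
    - [[-1.3,0,127.5],[0,0,0],1]
    - [[-1.3,0,128],[0,0,0],1]

```text
time: 13.93
tool_pos: [0.4684, -0.0015, 0.0529]
ee_rot: [2.171, 2.269, 0.001]
ft_force: [1.0, -0.5, -1.9]
finger_gap: 0.177
```

Call:
play_rows:
  moves:
    - [[0,0,0],[0,0,0],0.82]
    - [[0,0,0],[0,0,0],0.75]
    - [[0,0,0],[0,0,0],0.75]
    - [[0,0,0],[0,0,0],0.75]
    - [[0,0,0],[0,0,0],0.75]
    - [[0,2,0],[0,0,0],0.75]
    - [[0,4,0],[0,0,0],0.75]
    - [[0,5,0],[0,0,0],0.75]

```text
time: 14.6
tool_pos: [0.4736, -0.0013, 0.053]
ee_rot: [2.171, 2.269, 0.001]
ft_force: [-1.3, -0.1, 1.0]
finger_gap: 0.25
```

```bash
python3 - <<'E'
from h import *
plan(.468,-.001,.053,.043);look("g","w11",zs=.055,zlo=.03)
E
```

```text
t 14.6 pos [473.6  -1.3  53. ] yaw 0.0441 gap 0.25 F [-1.31 -0.1   0.99]
  shift [ 0.5 -5.6 -0. ] turn [0.0013 0.0006 0.0011]
strip [524.6 -15.3] [145.5  54.9] 2.3 zq [40.9 44.8 46.1] x [452.1 594.6] st [ 278  233  236   79 7785]
block [470.8  -2.3] [15.7 20.9] 1.6 ztop 79.8
```

Slip 2 lies flat with its nose about 40 mm before the axis. I'll approach to about 19 mm before it, then go in small steps that limit the force.

Call:
play_rows:
  moves:
    - [[0,4,0],[0,0,0],0.75]
    - [[0,8,0],[0,0,0],0.75]
    - [[0,12,0],[0,0,0],0.75]
    - [[0,15,0],[0,0,0],0.75]
    - [[0,18,0],[0,0,0],0.75]
    - [[0,20,0],[0,0,0],0.75]
    - [[0,20,0],[0,0,0],0.75]
    - [[0,20,0],[0,0,0],0.75]

```text
time: 15.32
tool_pos: [0.4938, -0.0004, 0.0529]
ee_rot: [2.171, 2.269, 0.001]
ft_force: [0.5, -0.1, -0.4]
finger_gap: 0.25
```

Call:
play_rows:
  moves:
    - [[0,0.3,0],[0,0,0],0.75]
    - [[0,0.7,0],[0,0,0],0.75]
    - [[0,1,0],[0,0,0],0.75]
    - [[0,1.4,0],[0,0,0],0.75]
    - [[0,1.7,0],[0,0,0],0.75]
    - [[0,2,0],[0,0,0],0.75]
    - [[0,2,0],[0,0,0],0.75]
    - [[0,2,0],[0,0,0],0.75]

```text
time: 15.98
tool_pos: [0.4958, -0.0003, 0.053]
ee_rot: [2.171, 2.269, 0.001]
ft_force: [-0.5, 0.2, 0.4]
finger_gap: 0.255
```

Call:
play_rows:
  moves:
    - [[0,0.3,0],[0,0,0],0.75]
    - [[0,0.7,0],[0,0,0],0.75]
    - [[0,1,0],[0,0,0],0.75]
    - [[0,1.4,0],[0,0,0],0.75]
    - [[0,1.7,0],[0,0,0],0.75]
    - [[0,2,0],[0,0,0],0.75]
    - [[0,2,0],[0,0,0],0.75]
    - [[0,2,0],[0,0,0],0.75]

```text
time: 16.65
tool_pos: [0.4979, -0.0002, 0.053]
ee_rot: [2.171, 2.269, 0.002]
ft_force: [-0.3, -0.0, -0.1]
finger_gap: 0.251
```

Call:
play_rows:
  moves:
    - [[0,0.3,0],[0,0,0],0.75]
    - [[0,0.7,0],[0,0,0],0.75]
    - [[0,1,0],[0,0,0],0.75]
    - [[0,1.4,0],[0,0,0],0.75]
    - [[0,1.7,0],[0,0,0],0.75]
    - [[0,2,0],[0,0,0],0.75]
    - [[0,2,0],[0,0,0],0.75]
    - [[0,2,0],[0,0,0],0.75]

```text
time: 17.32
tool_pos: [0.5, -0.0001, 0.053]
ee_rot: [2.171, 2.268, 0.002]
ft_force: [-0.9, 0.4, 0.6]
finger_gap: 0.252
```

```bash
python3 - <<'E'
from h import *
plan(.468,-.001,.053,.043);look("g","w12",zs=.055,zlo=.03)
s=[]
for i in range(4): 
    optics.capture("wrist");s.append(state()["ft_force"])
print(np.round(s,2))
E
```

```text
t 17.32 pos [ 5.0e+02 -1.0e-01  5.3e+01] yaw 0.0441 gap 0.252 F [-0.86  0.41  0.59]
  shift [  0.5 -32.   -0.1] turn [0.0022 0.0006 0.0011]
strip [549.8 -14.2] [143.2  55.1] 2.3 zq [41.  44.8 46.1] x [478.4 619.3] st [ 278  233  235   79 7717]
block [497.2  -0.6] [15.7 21.1] 1.7 ztop 79.7
[[-0.02 -0.97  0.28]
 [-0.39  0.59 -0.77]
 [-0.18 -1.24 -0.43]
 [ 0.3  -0.56  0.48]]
```

Call:
play_rows:
  moves:
    - [[0,0.3,0],[0,0,0],0.75]
    - [[0,0.7,0],[0,0,0],0.75]
    - [[0,1,0],[0,0,0],0.75]
    - [[0,1.4,0],[0,0,0],0.75]
    - [[0,1.7,0],[0,0,0],0.75]
    - [[0,2,0],[0,0,0],0.75]
    - [[0,2,0],[0,0,0],0.75]
    - [[0,2,0],[0,0,0],0.75]

```text
time: 18.23
tool_pos: [0.5021, -0.0, 0.053]
ee_rot: [2.17, 2.268, 0.002]
ft_force: [-0.7, 0.5, 0.4]
finger_gap: 0.249
```

Call:
play_rows:
  moves:
    - [[0,0.3,0],[0,0,0],0.75]
    - [[0,0.7,0],[0,0,0],0.75]
    - [[0,1,0],[0,0,0],0.75]
    - [[0,1.4,0],[0,0,0],0.75]
    - [[0,1.7,0],[0,0,0],0.75]
    - [[0,2,0],[0,0,0],0.75]
    - [[0,2,0],[0,0,0],0.75]
    - [[0,2,0],[0,0,0],0.75]

```text
time: 18.9
tool_pos: [0.5041, 0.0001, 0.053]
ee_rot: [2.17, 2.268, 0.002]
ft_force: [0.0, 0.5, -0.4]
finger_gap: 0.251
```

```bash
cat >> h.py <<'E'
def force(n=4):
    s=[]
    for i in range(n): optics.capture("wrist");s.append(state()["ft_force"])
    print("Fmean",np.round(np.mean(s,0),2),"sd",np.round(np.std(s,0),2))
E
python3 - <<'E'
from h import *
plan(.468,-.001,.053,.043);look("g","w13",zs=.055,zlo=.03);force()
E
```

```text
t 18.9 pos [5.041e+02 1.000e-01 5.300e+01] yaw 0.044 gap 0.251 F [ 0.01  0.49 -0.38]
  shift [  0.5 -36.1  -0.1] turn [0.0026 0.0007 0.001 ]
strip [553.5 -14.2] [142.5  54.7] 2.3 zq [41.  44.8 46.1] x [482.7 619.2] st [ 278  233  230   79 7552]
block [510.4  -0.7] [21.6 34.8] 88.8 ztop 79.7
Fmean [-0.06  0.11 -0.23] sd [0.43 0.28 0.38]
```

Call:
play_rows:
  moves:
    - [[0,0.3,0],[0,0,0],0.75]
    - [[0,0.7,0],[0,0,0],0.75]
    - [[0,1,0],[0,0,0],0.75]
    - [[0,1.4,0],[0,0,0],0.75]
    - [[0,1.7,0],[0,0,0],0.75]
    - [[0,2,0],[0,0,0],0.75]
    - [[0,2,0],[0,0,0],0.75]
    - [[0,2,0],[0,0,0],0.75]

```text
time: 19.82
tool_pos: [0.5055, 0.0002, 0.053]
ee_rot: [2.171, 2.269, 0.0]
ft_force: [-5.8, -0.3, 4.7]
finger_gap: 0.249
```

Call:
play_rows:
  moves:
    - [[0,0.3,0],[0,0,0],0.75]
    - [[0,0.7,0],[0,0,0],0.75]
    - [[0,1,0],[0,0,0],0.75]
    - [[0,1.4,0],[0,0,0],0.75]
    - [[0,1.7,0],[0,0,0],0.75]
    - [[0,2,0],[0,0,0],0.75]
    - [[0,2,0],[0,0,0],0.75]
    - [[0,2,0],[0,0,0],0.75]

```text
time: 20.48
tool_pos: [0.5057, 0.0003, 0.0529]
ee_rot: [-2.17, -2.268, 0.004]
ft_force: [-12.1, -1.5, 10.3]
finger_gap: 0.25
```

```bash
python3 - <<'E'
from h import *
plan(.468,-.001,.053,.043);look("g","w14",zs=.055,zlo=.03);force()
E
```

```text
t 20.48 pos [5.057e+02 3.000e-01 5.290e+01] yaw 0.0446 gap 0.25 F [-12.14  -1.5   10.29]
  shift [  0.3 -37.8   0.1] turn [-0.0039  0.0001  0.0016]
strip [555.1 -10.1] [139.5  54.2] 7.1 zq [41.  44.8 46.1] x [484.2 619.3] st [ 278  234  228   78 7445]
block [5.03e+02 1.00e-01] [15.7 22. ] 1.5 ztop 79.7
Fmean [-12.57  -1.78   9.67] sd [0.2  0.57 0.48]
```

It binds with the nose about 6 mm before the axis. Motion stopped, the force rose from about 0 to 12.6 N, and the strip is still flat (44.8 mm throughout). That puts the gap near 5.9 mm, so slip 2 is the first too thick. I'll ease off, open the jaws and leave it lying.

Call:
play_rows:
  moves:
    - [[0,-0.4,0],[0,0,0],0.75]
    - [[0,-0.8,0],[0,0,0],0.75]
    - [[0,-1.2,0],[0,0,0],0.75]
    - [[0,-1.6,0],[0,0,0],0.75]
    - [[0,-2,0],[0,0,0],0.75]
    - [[0,-2.4,0],[0,0,0],0.75]
    - [[0,-2.4,0],[0,0,0],0.75]
    - [[0,-2.4,0],[0,0,0],0.75]

```text
time: 21.4
tool_pos: [0.5034, 0.0002, 0.0529]
ee_rot: [-2.17, -2.269, 0.004]
ft_force: [1.1, -0.8, 0.1]
finger_gap: 0.252
```

```bash
python3 - <<'E'
from h import *
plan(.468,-.001,.053,.043);look("g","w15",zs=.055,zlo=.03);force()
E
```

```text
t 21.4 pos [5.034e+02 2.000e-01 5.290e+01] yaw 0.0446 gap 0.252 F [ 1.11 -0.79  0.12]
  shift [  0.3 -35.4   0. ] turn [-0.0038  0.0001  0.0016]
strip [555.6 -10.3] [140.1  54.6] 7.0 zq [40.9 44.8 46.2] x [484.3 619.3] st [ 283  234  226   78 7393]
block [ 5.03e+02 -2.00e-01] [15.3 20.6] 3.0 ztop 79.7
Fmean [-0.14  0.15  0.12] sd [0.43 0.17 0.71]
```

The slip stayed put (tail at 484 mm both before and after), and the force is now zero. I'll open and rise.

Call:
play_rows:
  moves:
    - [[0,0,0],[0,0,0],0.65]
    - [[0,0,0],[0,0,0],0.55]
    - [[0,0,0],[0,0,0],0.5]
    - [[0,0,0],[0,0,0],0.5]
    - [[0,0,-10],[0,0,0],0.5]
    - [[0,0,-35],[0,0,0],0.5]
    - [[0,0,-70],[0,0,0],0.5]
    - [[0,0,-105],[0,0,0],0.5]

```text
time: 22.32
tool_pos: [0.5032, 0.0004, 0.1596]
ee_rot: [-2.169, -2.268, 0.005]
ft_force: [0.9, 0.2, -0.6]
finger_gap: 0.498
```

Call:
play_rows:
  moves:
    - [[0,-10,-30],[0,0,0],0.5]
    - [[0,-30,-50],[0,0,0],0.5]
    - [[0,-50,-60],[0,0,0],0.5]
    - [[0,-70,-60],[0,0,0],0.5]
    - [[0,-80,-60],[0,0,0],0.5]
    - [[0,-80,-60],[0,0,0],0.5]
    - [[0,-80,-60],[0,0,0],0.5]
    - [[0,-80,-60],[0,0,0],0.5]

```text
time: 22.98
tool_pos: [0.4242, -0.0033, 0.2204]
ee_rot: [-2.169, -2.268, 0.005]
ft_force: [-0.5, -0.4, 0.7]
finger_gap: 0.498
```

```bash
python3 - <<'E'
from h import *
plan(.468,-.001,.053,.043);look("g","w16",zs=.055,zlo=.035)
p,d=optics.capture("wrist");a=p[100:300,250:570]
q,_=optics.capture("scene");b=q[130:260,180:520]
a=cv2.resize(a,None,fx=2,fy=2,interpolation=3);b=cv2.resize(b,(640,245),interpolation=3)
cv2.imwrite("pics/end.png",np.vstack([cv2.resize(a,(520,325)),cv2.resize(b,(520,199))]))
E
```

```text
t 22.98 pos [424.2  -3.3 220.4] yaw 0.0445 gap 0.498 F [-0.45 -0.42  0.72]
  shift [  0.3  44.5 167.2] turn [-0.0042 -0.      0.0015]
strip [550.5   0.7] [135.4  20.3] 2.3 zq [43.2 44.8 46.3] x [483.2 616.7] st [ 374  169  113   28 2035]
block [502.5  -0.8] [16.1 19.7] 1.6 ztop 80.0
```

View pics/end.png

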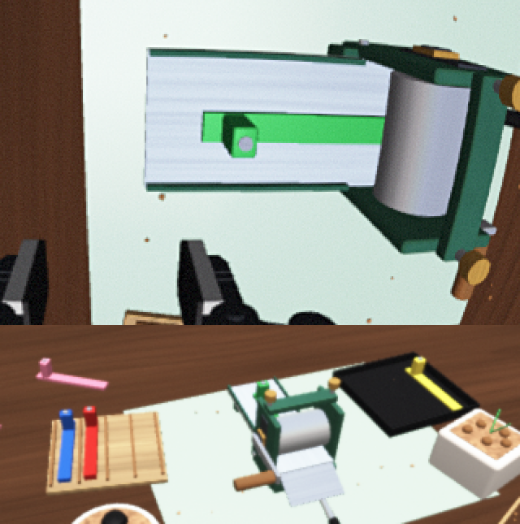

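The picture shows slip 2 flat on the feed table and straight under the drum edge, nose at about 0.628 (7 mm before the axis). Slip 1 is in the tray, and the blue and red slips are untouched in the rack. The gripper is clear, so I'll hand in.

```bash
python3 -c "
from station import ticket
print(ticket.job_done())"
```

```text
the job is handed in; nothing more can be done
None
```

The first slip that binds is slip 2 (green, 6.5 mm). From where it stopped, I estimate the gap at about 5.7–5.9 mm. The job was handed in at about 23 s, and no verdict was reported.

- **Slip 1 (yellow, 4 mm):** I laid it loose and flat on the feed table. It slid under without binding, its nose about 17 mm past the drum's axis, and it now lies in the black tray.
- **Slip 2 (green, 6.5 mm):** I tried it the same way in 2 mm steps. It stopped about 6–7 mm before the axis and I backed off at once. It did not move when I let go, and it lies flat on the table with its nose where it stopped.
- **Thicker slips and the other things:** The last picture shows slips 3 and 4 in the rack, not touched. I saw no sign that the pot, bowl or dibber had moved, but I did not measure them again.

**Caveats:**
- **Bind force:** The second step put about 12.6 N along the push and 10 N upwards on the tool. The force on the drum itself was not measured; I judged it to be below the 20 N limit. This was firmer than needed, since the first step had already shown about 6 N.
- **Nose position:** The nose under the drum could not be seen. I worked it out from the slip's tail and its 145 mm length, with camera calibration good to about 2 mm.
- **Height readings:** Depth read about 1.5 mm low throughout, so I judged flatness from the strip's constant height.

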